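Rack the empty trays nested on the choke trays

ROBOT

A 6-joint arm with a two-finger parallel gripper is mounted at the origin on a cart in front of the work surface, level with it; the furniture and walls round the work are solid. World frame = base frame: x ahead of the robot, y to its left, z up, the work surface at z = 0. Lengths are in m, angles in rad, forces in N, time in s.
With the tool pointing down it reaches from about 0.25 to 0.775 m from the base axis. Payload 4 kg.
Tool frame: the origin (TCP) lies at the very end of the fingers, on their centre line; the grasp point (between the pads) lies 19 mm behind it (robot.hold_point_z is the distance from the TCP to the grasp point, in m); z points along the fingers, y is the line along which they close (so a half turn about z gives the same grasp; the last joint's range is limited). The gripper opens to 94 mm and grips with 3 to 60 N. Pads are 16 mm wide; open, the fingers measure 119 mm over their backs; the gripper's body (75 mm by 177 mm) begins 78 mm behind the grasp point.
Start: joints at [1.035, 0.087, 1.371, -0, 1.684, -0.103], TCP at [0.231, 0.499, 0.206] pointing down, gripper open.
Joint ranges: [-3.1, 3.1], [-0.76, 2.03], [0.27, 2.55], [-1.08, 4.22], [0.17, 2.65], [-2.57, 2.57]. Speed limits (rad/s): [2.79, 2.79, 3.14, 3.14, 3.14, 3.14].

INTERFACE

Orientations are given as [roll, pitch, yaw] about the fixed x, y, z axes, in that order (R = Rz(yaw) Ry(pitch) Rx(roll)).
In Python, from bench import robot gives the robot as it stands.
- The arm moves only by the tool carry_out, never from a script. Its argument "steps" is a list of rows, each a list of 3 entries, a list of its own where there are three numbers: the shift along the tool's x, y, z in m, then the turn about the tool's z in units of 10 degrees (1.0 is 10 degrees), then the closure, from -1 (fully open) to 1 (shut). In form: [[[tx, ty, tz], roll, jaw], ...]. A call has 1 to 10 rows; each row is the pose to reach, as a shift and turn from the pose commanded when the call began, along the tool's axes at that moment; what a row does not reach only later rows make up. A row lasts 1/8 s, in which the tool goes at most 62.5 mm and 10.7 degrees, less where a joint would pass 70% of its speed; a pose out of reach is approached as far as the arm can. A call with a gripper value outside its range is refused whole. The fingers move at their own pace and stop on an object; the grip force is fixed at half the most. Time passes only in rows, so rows that repeat a pose let the fingers close. It gives the time, the measured TCP pose, the force, the opening and the grip force at its end, in the units of the state.
- robot.get_obs(): the state, without advancing time (a new reading comes with each control period).
- robot.snapshot(name): name is "scene" or "top" or "wrist"; returns a dict with "image" (384x512x3 uint8, red, green, blue), "z_map" (384x512 float32, m along the optical axis (not along the pixel's ray), 0 where there is no reading), "mtx" (3x3 intrinsics, pixels), "D" ([k1, k2, p1, p2, k3] as OpenCV has them; the pictures are not rectified), "R" (3x3) and "t" (3): a world point X has camera coordinates R X + t. Camera axes: x right, y down, z forward; pixel columns grow to the right and rows downward; lengths in m; the calibration is good to about 2 mm. A picture is of the moment at which its call begins.
- robot.close_job(): hands the job in; it is judged then, once.
The state is a dict: "time": time; "joint_positions": joint angles; "qvel": joint speeds; "joint_torque": joint torques, N m; "tool_pos": TCP position; "ee_rot": TCP orientation; "wrist_force": force on the tool from outside, world axes, zero at the start; "wrist_torque": the same for the moment, N m; "width": finger opening in m; "finger_force": force on a finger pad.
Only numpy, scipy, OpenCV 4.12 (cv2) and the standard library are available. Lean on these libraries where they do the work, as an engineer would, in place of code of your own. Each camera call takes 0.05 s, during which the arm holds its last target. There are 200 camera calls.

TASK

Empty trays (two or three in all) have been nested on top of the two bottom trays that hold wound chokes. Pull out the rack's locking knob, then lift the empties off one at a time, never two together, and put each the right way up into a lane of its own in the rack and slide it back under the cover as far as it goes; when all are in, push the knob fully home to lock them in. Leave the two bottom trays standing on the bench about where they are with their chokes inside, and do not knock the two rolls of tape away.

Things in the scene. Friction and masses are not known exactly. Their poses are not given: they have to be found in the camera images.
- rack: Fixed aluminium tray rack, 216 (x) x 292 (y) x 56 mm. Origin on the bench at mid rack; x points into the lanes (away from the robot), y to the knob side, z up. Floor plate 6 mm thick. Three lanes along x, centred at y = -84, 0, +84 mm, each 57 mm wide between rails 16 mm high (from the bench), open in front from x = -105 mm; a tray's tub runs between the rails.
- rack_home (a point): Centre of a tray's underside when fully home in the middle lane, against the back stop: (50, 0, 6) mm in the rack frame; other lanes 84 mm either side. Such a tray's front 40 mm stands out of the cover.
- rack_cover (a point): Middle of the cover's front edge: the cover spans all lanes from x = +35 to +112 mm in the rack frame, underside 51 mm and top 56 mm above the bench. Between x = -105 and +35 mm the lanes are open from above. Beware: a brown test jig (up to 15 cm high) stands in front of and to the right of the rack, a vice (73 mm high) in front of its left half, a wall shelf behind it.
- lock (a joint): Rack's lock, a slide with three steel studs 24 mm high from the bench, one per lane at rack x = -10 mm. 0 = pushed home: a stud stands in each lane and blocks trays; 0.030 m = pulled fully out along rack +y: studs stand on the rails, lanes free. Spring detents: snaps to either end, holds there with up to about 5 N, plus 1 N friction.
- lock_knob (a point): Middle of the black knob that pulls (rack +y) or pushes (rack -y) the lock; moves with it, at (-10, 182, 23.5) mm in the rack frame when home. Knob: round, lying along rack y, 26 mm diameter, 34 mm long, with a 32 mm flange on the outer 5 mm. Grey spring housing (to 34 mm high) beside it on the rail, rack x -21 to 33, y 117 to 152 mm.
- tray_a0: Plain grey open tray, 110 (x) x 62 (y) x 40 mm, 120 g; origin mid underside, z up. 20 to 40 mm up: 110 x 62 mm, walls 2.5 mm; below: a 101 x 53 mm tub, floor 3 mm. Nested trays sit 22 mm apart with 2 mm play: the top 22 mm of each shows above the rim of the one below. Bottom tray of nest A, on the bench, holds choke_a; stays.
- tray_a1: Plain grey open tray, 110 (x) x 62 (y) x 40 mm, 120 g; origin mid underside, z up. 20 to 40 mm up: 110 x 62 mm, walls 2.5 mm; below: a 101 x 53 mm tub, floor 3 mm. Nested trays sit 22 mm apart with 2 mm play: the top 22 mm of each shows above the rim of the one below. Empty, second tray of nest A (inside tray_a0).
- tray_a2: Plain grey open tray, 110 (x) x 62 (y) x 40 mm, 120 g; origin mid underside, z up. 20 to 40 mm up: 110 x 62 mm, walls 2.5 mm; below: a 101 x 53 mm tub, floor 3 mm. Nested trays sit 22 mm apart with 2 mm play: the top 22 mm of each shows above the rim of the one below. Empty, third tray of nest A (inside tray_a1). May be absent.
- tray_b0: Plain grey open tray, 110 (x) x 62 (y) x 40 mm, 120 g; origin mid underside, z up. 20 to 40 mm up: 110 x 62 mm, walls 2.5 mm; below: a 101 x 53 mm tub, floor 3 mm. Nested trays sit 22 mm apart with 2 mm play: the top 22 mm of each shows above the rim of the one below. Bottom tray of nest B, on the bench, holds choke_b; stays.
- tray_b1: Plain grey open tray, 110 (x) x 62 (y) x 40 mm, 120 g; origin mid underside, z up. 20 to 40 mm up: 110 x 62 mm, walls 2.5 mm; below: a 101 x 53 mm tub, floor 3 mm. Nested trays sit 22 mm apart with 2 mm play: the top 22 mm of each shows above the rim of the one below. Empty, second tray of nest B (inside tray_b0). May be absent.
- choke_a: Copper-wound choke, 37 x 58 x 13 mm, loose in tray_a0 under the empties. Origin at the middle of its underside.
- choke_b: Copper-wound choke, 31 x 51 x 12 mm, loose in tray_b0. Origin at the middle of its underside.
- black_tape: Bystander: small roll of black tape lying flat, 58 mm across, 19 mm high, at the left. Origin under its middle.
- tape_roll: Bystander: roll of clear brown tape lying flat, 90 mm across, 48 mm high, at the right. Origin under its middle.
Mind the look-alikes: they are no part of the job. Several things have the shape of the black_tape; the one meant has the colours described above.

How it is judged:
On the way, in this order (a step that is already met when the one before it is completed fails the run):
1. the locking knob is pulled out (value of joint lock above 0.024 m), for 0.2 s.
2. every empty tray is fully home in the rack, the lock still out (x of tray_a1 in the frame of rack between 0.043 and 0.058 m and y of tray_a1 in the frame of rack between -0.095 and 0.095 m and z of each of tray_a1, tray_a2, tray_b1 in the frame of rack below 0.011 m and angle between each of tray_a1, tray_a2, tray_b1's own z axis and vertical below 0.1 rad and x of tray_a2 in the frame of rack between 0.043 and 0.058 m and y of tray_a2 in the frame of rack between -0.095 and 0.095 m and x of tray_b1 in the frame of rack between 0.043 and 0.058 m and y of tray_b1 in the frame of rack between -0.095 and 0.095 m and value of joint lock above 0.02 m), for 0.2 s.
At the end, for the whole second after the job is handed in: Every empty tray lies upright (within 0.1 rad) on the rack floor, in a lane, within 7 mm of the back stop, at rest; the lock is within 3 mm of home; both bottom trays stand upright on the bench within 100 mm of where they were, each with its choke inside (x of tray_a1 in the frame of rack between 0.043 and 0.058 m and y of tray_a1 in the frame of rack between -0.095 and 0.095 m and z of each of tray_a1, tray_a2, tray_b1 in the frame of rack below 0.011 m and angle between each of tray_a1, tray_a2, tray_b1, tray_a0, tray_b0's own z axis and vertical below 0.1 rad and x of tray_a2 in the frame of rack between 0.043 and 0.058 m and y of tray_a2 in the frame of rack between -0.095 and 0.095 m and x of tray_b1 in the frame of rack between 0.043 and 0.058 m and y of tray_b1 in the frame of rack between -0.095 and 0.095 m and linear speed of each of tray_a1, tray_a2, tray_b1 below 0.02 m/s and value of joint lock below 0.003 m and height (world z) of each of tray_a0, tray_b0 below 0.006 m and distance of each of tray_a0, tray_b0 from where it was at the start of the episode below 0.1 m and distance between choke_a and tray_a0 below 0.045 m and distance between choke_b and tray_b0 below 0.045 m); the robot touches nothing.
It fails at once if a bottom tray is lifted off the bench (more than 25 mm) (height (world z) of any of tray_a0, tray_b0 above 0.025 m).
It fails at once if two empty trays are lifted together (height (world z) of tray_a2 above 0.069 m and horizontal distance between tray_a2 and tray_a1 below 0.025 m and z of tray_a1 in the frame of tray_a2 between -0.04 and -0.01 m).
It fails at once if a roll of tape is moved more than 50 mm (distance of any of black_tape, tape_roll from where it was at the start of the episode above 0.05 m).
Of tray_a2, tray_b1 only 1 to 2 are there at a start; the rules pass over those that are not, and their reading is None.
At some moment in a run one of tray_a0, tray_b0 may be knocked a few centimetres aside while the robot is not near it.
Once in a run the grip may slacken for a moment while it holds something.
It also fails if it takes over 210 s, if anything falls off the work surface, if the arm or the gripper's body presses on something with over 40 N, if the wrist force passes 120 N, or if a joint passes its speed limit or range.

## Working session

There is one attempt and no reset: what is moved stays moved. The work goes in short steps, Python scripts to look and compute and a tool call to move; the robot and the scene stay as the last step left them, time stands still between calls to the robot, and variables do not carry over. Pictures are saved under pics/ and viewed, at most 14 in all, crops included, and the job is handed in when it is done.

Besides the shell and the picture viewer there is one more tool, called after "Request:" as name(argument=value, ...) on one line, values as JSON. carry_out: Moves the arm, as the interface text tells. Its arguments: {"type":"object","properties":{"steps":{"type":"array","items":{"type":"array"}}},"required":["steps"]}

```bash
mkdir -p pics; ls
python3 - <<'E'
from bench import robot
import cv2,numpy as np
np.set_printoptions(precision=4,suppress=True)
o=robot.get_obs()
for k in('time','tool_pos','ee_rot','width','wrist_force'):print(k,o[k])
for n in("scene","top"):
    s=robot.snapshot(n); np.savez(f'/tmp/{n}.npz',**s)
    cv2.imwrite(f'pics/{n}0.png',cv2.resize(s['image'][:,:,::-1],(800,600)))
    print(n,s['mtx'],s['D'],-s['R'].T@s['t'],s['R'],(s['z_map']>0).mean())
E
```

```text
pics
time 0.0
tool_pos [0.2304 0.4988 0.2043]
ee_rot [-3.1394 -0.0002  2.7088]
width 0.09394824307305653
wrist_force [-0.4832 -0.1857  0.1683]
scene [[420.9821   0.     253.7926]
 [  0.     420.9821 191.7927]
 [  0.       0.       1.    ]] [-0.1022  0.      0.      0.      0.    ] [-0.599  -1.0663  0.7645] [[ 0.6663 -0.7456 -0.0106]
 [-0.3222 -0.2751 -0.9058]
 [ 0.6725  0.6069 -0.4236]] 0.9960683186848959
top [[492.4599   0.     258.9058]
 [  0.     492.4599 196.0041]
 [  0.       0.       1.    ]] [-0.0204  0.      0.      0.      0.    ] [ 0.1628 -0.0735  1.5523] [[-0.0064 -1.     -0.0061]
 [-0.9716  0.0077 -0.2366]
 [ 0.2366  0.0044 -0.9716]] 0.9961039225260416
```

View pics/scene0.png

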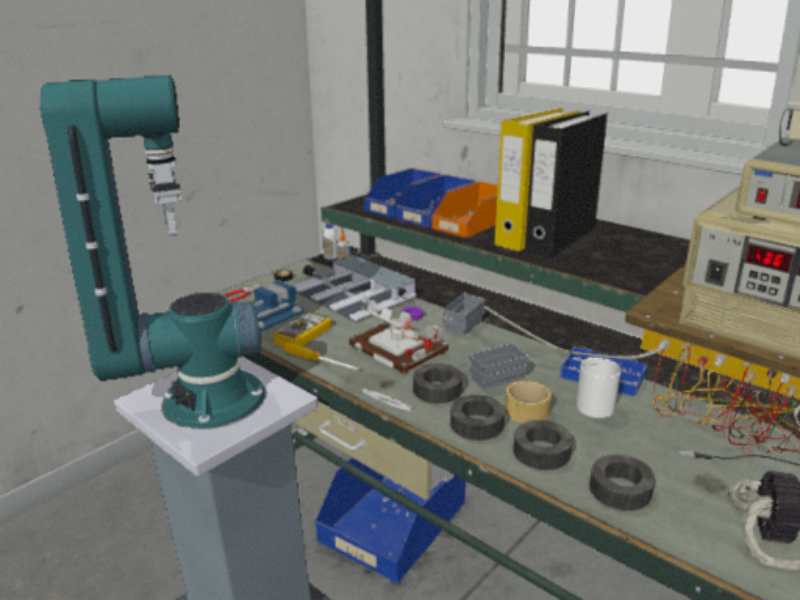

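View pics/top0.png

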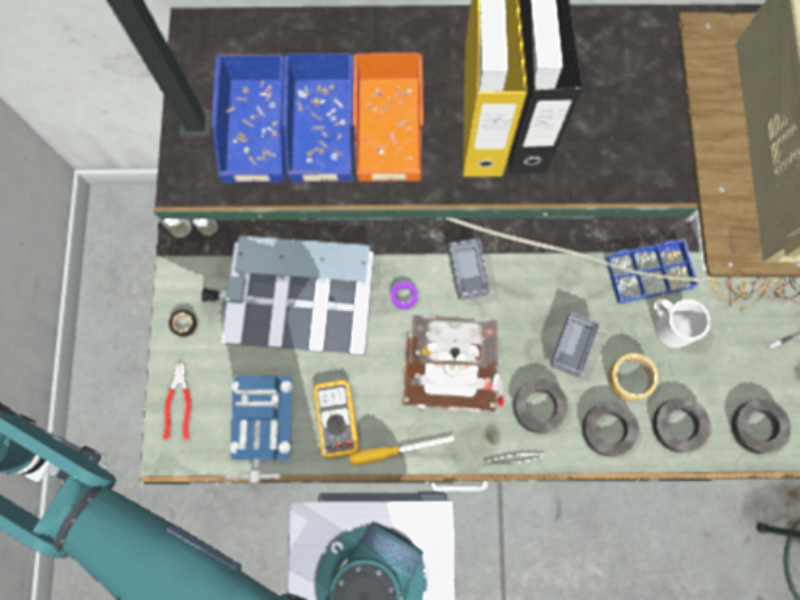

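The scene view shows the bench from the robot's right. In the top view (800x600 scale) the rack is at about (300,290) with its knob at (210,295). The nests are at (468,268) and (575,343), the black tape at (182,322), the brown tape at (634,376), the jig at (452,362) and the vice at (262,418). Next I measure with depth.

```bash
cat > h.py <<'E'
import numpy as np,cv2
np.set_printoptions(precision=4,suppress=True)
def cloud(s):
    h,w=s['z_map'].shape
    u,v=np.meshgrid(np.arange(w),np.arange(h))
    n=cv2.undistortPoints(np.stack([u,v],-1).reshape(-1,1,2).astype(float),s['mtx'],s['D']).reshape(h,w,2)
    P=np.dstack([n,np.ones((h,w))])*s['z_map'][...,None]
    return (P-s['t'])@s['R']
def ray(s,u,v,z):
    n=cv2.undistortPoints(np.array([[[u,v]]],float),s['mtx'],s['D']).ravel()
    d=s['R'].T@np.r_[n,1]; c=-s['R'].T@s['t']
    return c+d*(z-c[2])/d[2]
def snap(n):
    from bench import robot
    return robot.snapshot(n)
E
python3 - <<'E'
from h import *
s=dict(np.load('/tmp/top.npz')); W=cloud(s)
def box(u0,v0,u1,v1):
    k=.64; return W[int(v0*k):int(v1*k),int(u0*k):int(u1*k)].reshape(-1,3)
def rep(name,p,lo,hi):
    q=p[(p[:,2]>lo)&(p[:,2]<hi)]
    r=cv2.minAreaRect(q[:,:2].astype(np.float32)); print(name,len(q),'ctr',np.array(r[0]),'size',np.array(r[1]),'ang',r[2])
bench=box(600,430,640,460); print('bench z',bench[:,2].mean())
for nm,b in dict(A=(445,232,492,302),B=(545,308,604,382)).items():
    p=box(*b); print(nm,np.histogram(p[:,2],bins=np.arange(-.005,.11,.005)))
    zt=np.percentile(p[:,2],98); print('rim',zt); rep(nm,p,zt-.012,zt+.02)
p=box(215,225,385,360); print(np.histogram(p[:,2],bins=np.arange(-.005,.1,.005)))
rep('cover',p,.045,.07)
rep('knob',box(200,285,221,303),.012,.06)
rep('bt',box(165,303,200,340),.01,.04);rep('tr',box(605,350,662,402),.03,.06)
rep('vice',box(220,370,305,470),.02,.2);rep('jig',box(400,300,515,415),.02,.2);rep('jigtop',box(400,300,515,415),.09,.2)
rep('purple',box(385,270,425,312),.01,.1);rep('meter',box(310,375,362,460),.01,.1)
rep('shelf',box(160,10,690,222),.15,.6);print('shelf minx',np.percentile(box(200,200,600,222)[:,0],1), np.percentile(box(200,200,600,215)[:,2],50))
E
```

```text
bench z 0.025275259204770983
A (array([204, 249,  77,   5,  44, 196, 144,  37,  51,  85,  60,  32,  64,
        38,   8,   0,   0,   0,   0,   0,   0,   0]), array([-0.005,  0.   ,  0.005,  0.01 ,  0.015,  0.02 ,  0.025,  0.03 ,
        0.035,  0.04 ,  0.045,  0.05 ,  0.055,  0.06 ,  0.065,  0.07 ,
        0.075,  0.08 ,  0.085,  0.09 ,  0.095,  0.1  ,  0.105]))
rim 0.06247812463110553
A 137 ctr [ 0.6065 -0.1959] size [0.1126 0.0627] ang 9.854595184326172
B (array([202, 523, 208,  19,  39, 161, 193,  56,  50,  94,  65,  42,  58,
        44,  10,   0,   0,   0,   0,   0,   0,   0]), array([-0.005,  0.   ,  0.005,  0.01 ,  0.015,  0.02 ,  0.025,  0.03 ,
        0.035,  0.04 ,  0.045,  0.05 ,  0.055,  0.06 ,  0.065,  0.07 ,
        0.075,  0.08 ,  0.085,  0.09 ,  0.095,  0.1  ,  0.105]))
rim 0.06268501180213086
B 148 ctr [ 0.452  -0.4036] size [0.0626 0.112 ] ang 66.72126007080078
(array([1070, 2220, 1772,  918,  752,  201,   69,  118,   62,   14,   90,
        720,  935,  191,    6,    0,    0,    0,    0,    0]), array([-0.005,  0.   ,  0.005,  0.01 ,  0.015,  0.02 ,  0.025,  0.03 ,
 
[... 206 characters left out ...]
0.5666 0.3313] size [0.0364 0.0355] ang 1.088267207145691
bt 178 ctr [0.5096 0.3973] size [0.073  0.0536] ang 73.98338317871094
tr 270 ctr [ 0.3865 -0.5185] size [0.088  0.0889] ang 80.81204223632812
vice 1489 ctr [0.3057 0.2214] size [0.1793 0.1118] ang 0.41313785314559937
jig 3469 ctr [ 0.4375 -0.1577] size [0.1957 0.2221] ang 89.6851806640625
jigtop 1502 ctr [ 0.4283 -0.158 ] size [0.1685 0.1352] ang 85.92723083496094
purple 171 ctr [ 0.5699 -0.0645] size [0.0733 0.07  ] ang 9.037018775939941
meter 1189 ctr [0.314  0.0703] size [0.0974 0.1649] ang 88.84644317626953
shelf 44404 ctr [ 0.9056 -0.1181] size [1.0641 0.4521] ang 89.66619110107422
shelf minx 0.6832185917994119 0.1728343521501598
```

Run:
```python
import numpy as np,cv2
s=np.load('/tmp/top.npz')['image'][:,:,::-1]
cv2.imwrite('pics/rack0.png',cv2.resize(s[140:250,80:400],None,fx=2.5,fy=2.5,interpolation=cv2.INTER_CUBIC))
```

```text
(no output)
```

View pics/rack0.png

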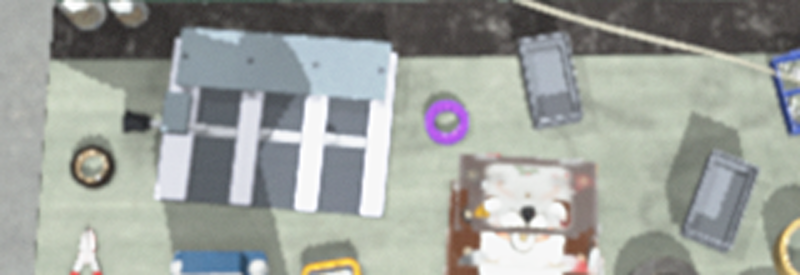

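Both nests have rims at about 62 mm, so each holds one bottom tray and one empty; tray_a2 is absent. The rack yaw is about -5°. I'll make a move helper and hover over the knob.

```bash
cat >> h.py <<'E'
from scipy.spatial.transform import Rotation as Ro
RY=np.deg2rad(-5.1); RO=np.array([.5562,.1493])
def rk(x,y,z=0):
    c,s_=np.cos(RY),np.sin(RY); return np.r_[RO+np.array([c*x-s_*y,s_*x+c*y]),z]
def inrk(p):
    c,s_=np.cos(RY),np.sin(RY); d=np.asarray(p)[...,:2]-RO
    return np.stack([c*d[...,0]+s_*d[...,1],-s_*d[...,0]+c*d[...,1]],-1)
def st():
    from bench import robot
    o=robot.get_obs(); print('t',o['time'],'pos',o['tool_pos'],'rpy',o['ee_rot'],'F',o['wrist_force'],'w',o['width'],'q6',o['joint_positions'][5]); return o
def to(p,ang,o=None):
    "shift and turn to reach world TCP p with closing line at world angle ang (deg)"
    from bench import robot
    o=o or robot.get_obs(); R=Ro.from_euler('xyz',o['ee_rot']).as_matrix()
    d=R.T@(np.asarray(p)-o['tool_pos']); a=np.degrees(np.arctan2(R[1,1],R[0,1]))
    t=-((ang-a+90)%180-90); print('to',np.round(p,4),'shift',d,'turn',t/10)
E
python3 - <<'E'
from h import *
s=dict(np.load('/tmp/top.npz')); W=cloud(s)
im=s['image']
print('knob',rk(-.010,.182))
p=W[10:140,110:440].reshape(-1,3); q=p[(p[:,2]>.15)]
print('shelf edge by y', [(round(y,2),q[abs(q[:,1]-y)<.02][:,0].min(), np.median(q[abs(q[:,1]-y)<.02][:40,2])) for y in (.3,.2,.1,0,-.1,-.2)], np.histogram(p[:,2],bins=np.arange(0,.6,.05)))
to(np.r_[rk(-.01,.182)[:2],.25],-5.1); to(np.r_[rk(-.01,.182)[:2]+[-.02,-.05],.30],84.9)
E
```

```text
knob [0.5624 0.3315 0.    ]
shelf edge by y [(0.3, np.float64(0.6842552340958035), np.float64(0.1737308027216311)), (0.2, np.float64(0.6831181574046867), np.float64(0.17343176999164805)), (0.1, np.float64(0.6842140454837952), np.float64(0.172727277668761)), (0, np.float64(0.68390352406147), np.float64(0.17261214544278503)), (-0.1, np.float64(0.6834288371646289), np.float64(0.1723630400500885)), (-0.2, np.float64(0.6832141122890744), np.float64(0.4295541514694272))] (array([   19,     0,   623, 31376,  2930,  1890,   760,   922,  1484,
        2688,     0]), array([0.  , 0.05, 0.1 , 0.15, 0.2 , 0.25, 0.3 , 0.35, 0.4 , 0.45, 0.5 ,
       0.55]))
to [0.5624 0.3315 0.25  ] shift [-0.3716 -0.0128 -0.0456] turn 7.0303313879568465
to [0.5424 0.2815 0.3   ] shift [-0.3744 -0.0667 -0.0955] turn -1.9696686120431537
```

Request:
carry_out(steps=[[[-0.05,-0.01,-0.09],-0.5,-1],[[-0.11,-0.02,-0.09],-1,-1],[[-0.17,-0.03,-0.09],-1.5,-1],[[-0.23,-0.04,-0.09],-2,-1],[[-0.29,-0.05,-0.09],-2,-1],[[-0.34,-0.06,-0.09],-2,-1],[[-0.374,-0.067,-0.09],-2,-1],[[-0.374,-0.067,-0.09],-2,-1]])

```text
time: 1.1
tool_pos: [0.544, 0.2792, 0.2934]
ee_rot: [-3.14, -0.003, 3.053]
wrist_force: [-0.6, -0.4, 0.4]
width: 0.0939
finger_force: 0.0
```

Run:
```python
from h import *
st(); s=snap('wrist'); np.savez('/tmp/w.npz',**s); W=cloud(s)
print('cam',-s['R'].T@s['t'])
cv2.imwrite('pics/w1.png',cv2.resize(s['image'][:,:,::-1],(800,600)))
for u,v in((0,0),(511,0),(0,383),(511,383)): print(ray(s,u,v,.02))
```

```text
t 1.1 pos [0.544  0.2792 0.2934] rpy [-3.1399 -0.0025  3.053 ] F [-0.6196 -0.4004  0.3869] w 0.09387488058779699 q6 -1.1006830579591635
cam [0.4689 0.2846 0.4728]
[ 0.2757 -0.0632  0.02  ]
[0.34   0.6675 0.02  ]
[ 0.9562 -0.2884  0.02  ]
[1.0514 0.7727 0.02  ]
```

View pics/w1.png

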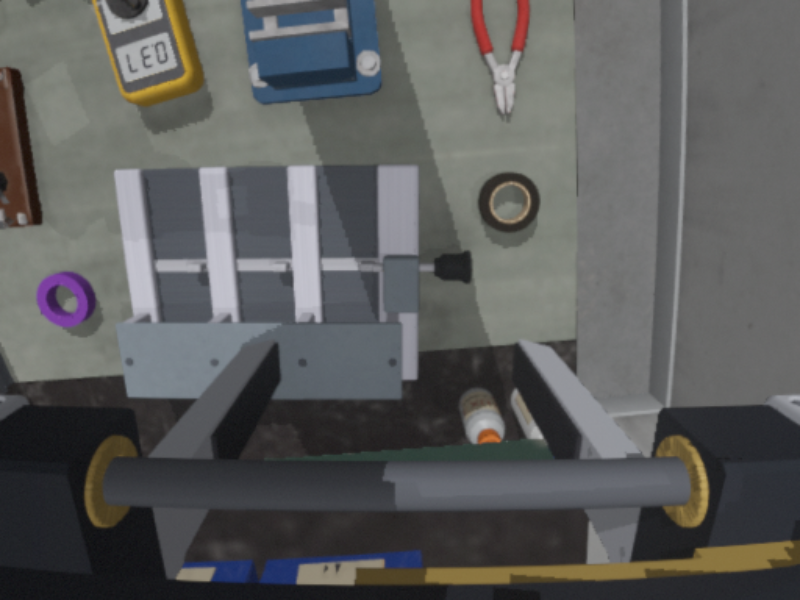

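The wrist view (800x600 scale) shows the rack clearly: rails at columns 115–143, 200–227, 288–316 and 378–418, front ends at row 168, cover front edge at row 322, knob at (452,267) and black tape at (509,202). I'll fit the rack pose from the rail edges.

```bash
cat >> h.py <<'E'
def rackfit(s,rows,guess,lanes=(1,1,1)):
    "rail edges (z=.016) in given rows, near predicted columns -> yaw, y offset"
    g=cv2.GaussianBlur(cv2.cvtColor(s['image'],cv2.COLOR_RGB2GRAY),(3,3),0).astype(float)
    E=np.array([-.1125,-.0555,-.0285,.0285,.0555,.1125]); A=[];b=[]
    return g,E
E
python3 - <<'E'
from h import *
from scipy.optimize import least_squares
s=dict(np.load('/tmp/w.npz'))
g=cv2.cvtColor(s['image'],cv2.COLOR_RGB2GRAY).astype(float)
E=np.array([-.1125,-.0555,-.0285,.0285,.0555,.1125]); sg=[-1,1,-1,1,-1,1]
obs=[]
cols0=[143,200,227,288,316,378]  # at row~170 of 800x600
for v in list(range(114,160,2)):
  d=np.gradient(g[v])
  for e,c,sn in zip(E,cols0,sg):
    # slight drift of column with row
    c=c*.64+ (v-110)*(.09 if c<250 else 0.02 if c<330 else 0.0); lo=int(c-6); w=sn*d[lo:lo+13]; k=w.argmax()
    if w[k]>8 and 0<k<12:
        a,b,cc=w[k-1:k+2]; u=lo+k+.5*(a-cc)/(a-2*b+cc)
        obs.append((e,*ray(s,u,v,.016)[:2],v))
o=np.array(obs); print(len(o),[int((o[:,0]==e).sum()) for e in E])
f=lambda p:(-np.sin(p[0])*o[:,1]+np.cos(p[0])*o[:,2]-p[1])-o[:,0]
r=least_squares(f,[-.09,.18],loss='soft_l1',f_scale=.001)
print('yaw',np.degrees(r.x[0]),'off',r.x[1],'res by edge',[np.median(f(r.x)[o[:,0]==e])*1e3 for e in E])
yaw=r.x[0]
# front of rails and cover edge in rack x
ex=np.array([np.cos(yaw),np.sin(yaw)])
for name,cl,rng,z,sgn in(('railfront',(82,135,137,193,250,260),(98,118),.016,1),('coverfront',(100,120,150,165,190,210,240),(196,214),.056,None)):
  out=[]
  for c in cl:
    d=np.gradient(g[:,c])[rng[0]:rng[1]]; k=(sgn*d if sgn else abs(d)).argmax()+rng[0]
    out.append(round(float(ray(s,c,k,z)[:2]@ex),4))
  print(name,out)
W=cloud(s); kb=W[int(250*.64):int(285*.64),int(432*.64):int(472*.64)].reshape(-1,3); kb=kb[kb[:,2]>.02]
print('knob',kb.min(0),kb.max(0),kb.mean(0), 'pl fit z bench',np.median(W[150:170,340:360,2]))
# black columns: intensity mask of the knob
m=(g<45); m[:,:278]=0;m[:150]=0;m[190:]=0;m[:,305:]=0
v,u=np.nonzero(m); r2=cv2.minAreaRect(np.stack([u,v],1).astype(np.float32)); print(r2, ray(s,*r2[0],.0235))
E
```

```text
138 [23, 23, 23, 23, 23, 23]
yaw -4.765606826505912 off 0.19209293815491593 res by edge [np.float64(-0.15279344011871754), np.float64(0.7529337963447027), np.float64(-0.2005608004995406), np.float64(0.2940550904496041), np.float64(-0.5799784231255503), np.float64(-0.03461015464466255)]
railfront [0.4381, 0.4388, 0.4388, 0.4388, 0.4396, 0.4397]
coverfront [0.5756, 0.5771, 0.5772, 0.5772, 0.5774, 0.579, 0.5791]
knob [0.4689 0.2846 0.0216] [0.5789 0.3467 0.4728] [0.56   0.3295 0.0361] pl fit z bench 0.0026920650834747328
((289.0, 170.5), (19.0, 22.0), 90.0) [0.5624 0.3293 0.0235]
```

```bash
sed -i 's/^RY=.*/RY=np.deg2rad(-5.0); RO=np.array([.5573,.1463])/' h.py; sed -i '/^def rackfit/,$d' h.py
python3 - <<'E'
from h import *
to(np.r_[rk(-.01,.181)[:2],.10],-5.0); to(np.r_[rk(-.01,.181)[:2],.007],-5.0)
E
```

```text
to [0.5631 0.3275 0.1   ] shift [-0.0169  0.0486  0.194 ] turn -8.993678433730384
to [0.5631 0.3275 0.007 ] shift [-0.0171  0.0486  0.287 ] turn -8.993678433730384
```

Request:
carry_out(steps=[[[-0.01,0.03,0.0],1,0.05],[[-0.017,0.0486,0.03],2,0.05],[[-0.017,0.0486,0.06],3,0.05],[[-0.017,0.0486,0.09],4,0.05],[[-0.017,0.0486,0.12],5,0.05],[[-0.017,0.0486,0.14],6,0.05],[[-0.017,0.0486,0.16],7,0.05],[[-0.017,0.0486,0.18],8,0.05],[[-0.017,0.0486,0.19],9,0.05],[[-0.017,0.0486,0.19],9,0.05]])

```text
time: 2.4
tool_pos: [0.5611, 0.3296, 0.1044]
ee_rot: [-3.139, 0.001, 1.491]
wrist_force: [0.0, -0.7, 0.4]
width: 0.0447
finger_force: 0.0
```

Run:
```python
from h import *
st(); s=snap('wrist'); np.savez('/tmp/w.npz',**s)
cv2.imwrite('pics/w2.png',cv2.resize(s['image'][:,:,::-1],(640,480)))
p=ray(s,256,192,0);print(p)
to(np.r_[rk(-.01,.181)[:2],.007],-5.0)
```

```text
t 2.4 pos [0.5611 0.3296 0.1044] rpy [-3.1391  0.0009  1.4912] F [ 0.0249 -0.6555  0.3863] w 0.04467996149031163 q6 0.5233594553145323
[0.5619 0.3249 0.    ]
to [0.5631 0.3275 0.007 ] shift [-0.0021  0.0015  0.0985] turn 0.04780061194866363
```

View pics/w2.png

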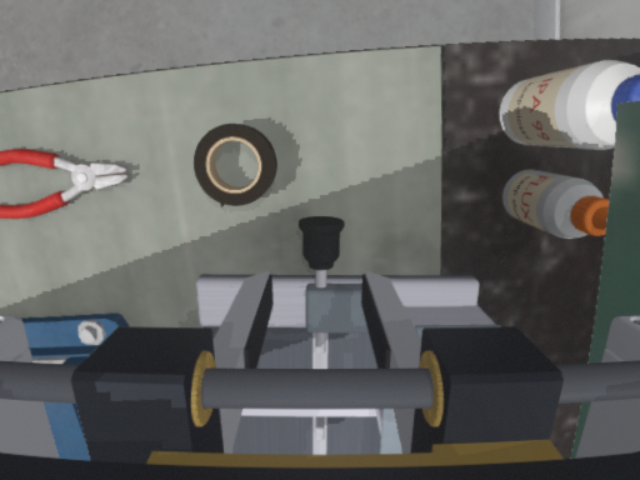

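The knob is at (321,245) in the 640x480 view, midway between the fingers at columns 262 and 378, so I descend and grip.

Request:
carry_out(steps=[[[-0.002,0.001,0.04],0,0.05],[[-0.002,0.001,0.075],0,0.05],[[-0.002,0.001,0.095],0,0.05],[[-0.002,0.001,0.097],0,0.05],[[-0.002,0.001,0.097],0,0.6],[[-0.002,0.001,0.097],0,0.6],[[-0.002,0.001,0.097],0,0.6],[[-0.002,0.001,0.097],0,0.6]])

```text
time: 3.45
tool_pos: [0.5636, 0.3274, 0.0104]
ee_rot: [-3.141, -0.002, 1.487]
wrist_force: [-4.4, -0.9, 6.4]
width: 0.0248
finger_force: 30.0
```

Request:
carry_out(steps=[[[0.012,0,0],0,0.6],[[0.024,0,0],0,0.6],[[0.031,0,0],0,0.6],[[0.032,0,0],0,0.6],[[0.032,0,0],0,0.6]])

```text
time: 4.08
tool_pos: [0.5661, 0.3573, 0.0105]
ee_rot: [-3.141, 0.002, 1.487]
wrist_force: [-5.8, -4.0, 8.3]
width: 0.0246
finger_force: 30.0
```

Request:
carry_out(steps=[[[0,0,0],0,0.05],[[0,0,0],0,0.05],[[0,0,-0.03],0,0.05],[[0,0,-0.09],0,0.05],[[0,0,-0.15],0,0.05],[[0,0,-0.21],1,0.05],[[0,0,-0.25],2,0.05],[[0,0,-0.25],3,0.05]])

```text
time: 5.08
tool_pos: [0.5687, 0.3593, 0.2646]
ee_rot: [3.136, -0.01, 0.958]
wrist_force: [-0.6, 0.8, -0.1]
width: 0.0446
finger_force: 0.0
```

Run:
```python
from h import *
o=st(); s=snap('top'); np.savez('/tmp/top2.npz',**s)
to([.55,-.19,.29],-80.2)
W=cloud(s); im=cv2.cvtColor(s['image'],cv2.COLOR_RGB2HSV).astype(int)
# cable pixels
for u in range(295,395,10):
    col=s['image'][130:185,u].astype(int); k=(col.sum(1)).argmax()+130
    print(u,k,col[k-130],W[k,u])
```

```text
t 5.075 pos [0.5687 0.3593 0.2646] rpy [ 3.1361 -0.0099  0.9575] F [-0.6451  0.7793 -0.1338] w 0.044649076820131986 q6 1.0925722096821238
to [ 0.55 -0.19  0.29] shift [-0.458   0.3029 -0.0299] turn 4.485558948047108
295 142 [230 226 208] [ 0.7253 -0.188  -0.0005]
305 145 [215 213 193] [ 0.7158 -0.2214 -0.0042]
315 149 [217 214 193] [ 0.6988 -0.2533  0.0035]
325 151 [222 220 202] [ 0.6905 -0.2858  0.0065]
335 154 [227 223 205] [ 0.6796 -0.3183  0.0072]
345 156 [224 221 204] [ 0.6741 -0.3518  0.002 ]
355 164 [207 216 197] [ 0.6467 -0.3837  0.0004]
365 161 [209 210 190] [ 0.6557 -0.4165  0.0039]
375 164 [219 219 201] [ 0.6426 -0.4468  0.0122]
385 167 [212 212 193] [ 0.6302 -0.4772  0.0184]
```

Request:
carry_out(steps=[[[-0.05,0.03,-0.03],1,-1],[[-0.1,0.066,-0.03],2,-1],[[-0.15,0.1,-0.03],3,-1],[[-0.2,0.132,-0.03],4,-1],[[-0.25,0.165,-0.03],4.5,-1],[[-0.3,0.2,-0.03],4.5,-1],[[-0.35,0.23,-0.03],4.5,-1],[[-0.4,0.265,-0.03],4.5,-1],[[-0.458,0.303,-0.03],4.5,-1],[[-0.458,0.303,-0.03],4.5,-1]])

```text
time: 6.38
tool_pos: [0.5533, -0.1947, 0.2864]
ee_rot: [-3.141, 0.003, 0.174]
wrist_force: [-0.1, 1.2, 0.5]
width: 0.094
finger_force: 0.0
```

Run:
```python
from h import *
st(); s=snap('wrist'); np.savez('/tmp/w.npz',**s)
cv2.imwrite('pics/w3.png',cv2.resize(s['image'][:,:,::-1],(640,480)))
```

```text
t 6.375 pos [ 0.5533 -0.1947  0.2864] rpy [-3.141   0.0026  0.1741] F [-0.1352  1.1683  0.5415] w 0.09401589991225733 q6 0.9620729145653284
```

View pics/w3.png

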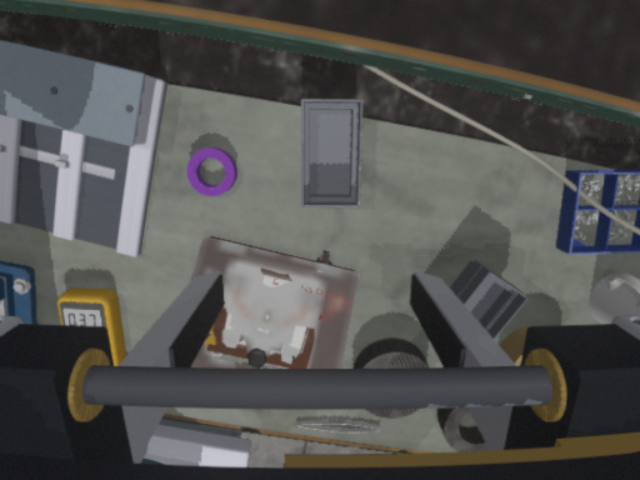

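The nest is at (332,153) in the 640x480 view, about 60x106 px, with the jig below it. I measure the rim from depth and the edge rays at z=62 mm.

```bash
cat >> h.py <<'E'
def rim(s,ctr,ztop,r=.075):
    W=cloud(s); m=((np.hypot(W[...,0]-ctr[0],W[...,1]-ctr[1])<r)&(W[...,2]>ztop-.012)&(W[...,2]<ztop+.015)).astype(np.uint8)
    m=cv2.morphologyEx(m,cv2.MORPH_OPEN,np.ones((2,2),np.uint8))
    v,u=np.nonzero(m)
    P=np.array([ray(s,a,b,ztop)[:2] for a,b in zip(u,v)])
    q=cv2.minAreaRect(P.astype(np.float32)); a=q[2]+(90 if q[1][0]<q[1][1] else 0)
    a=(a+90)%180-90
    print('rim n',len(u),'ctr',np.array(q[0]),'size',np.array(q[1]),'long axis deg',a,'z med',np.median(W[m>0][:,2]),'p95',np.percentile(W[m>0][:,2],95))
    return np.array(q[0]),a
E
python3 - <<'E'
from h import *
s=dict(np.load('/tmp/w.npz'))
c,a=rim(s,(.6065,-.1959),.062); rim(dict(np.load('/tmp/top2.npz')),(.6065,-.1959),.062)
to([*c,.10],a+90);to([*c,.045],a+90)
E
```

```text
rim n 675 ctr [ 0.6077 -0.2022] size [0.1099 0.0617] long axis deg 9.495129585266113 z med 0.06016759069564811 p95 0.0628189835588411
rim n 61 ctr [ 0.6025 -0.2001] size [0.1137 0.0597] long axis deg 12.687049865722656 z med 0.046278196164017495 p95 0.05720697074137381
to [ 0.6077 -0.2022  0.1   ] shift [0.0522 0.0184 0.1866] turn 0.05608606573183579
to [ 0.6077 -0.2022  0.045 ] shift [0.0523 0.0185 0.2416] turn 0.05608606573183579
```

Request:
carry_out(steps=[[[0.0523,0.0185,0.0],0,-1],[[0.0523,0.0185,0.05],0,-1],[[0.0523,0.0185,0.1],0,-1],[[0.0523,0.0185,0.15],0,-1],[[0.0523,0.0185,0.186],0,-1],[[0.0523,0.0185,0.186],0,-1]])

```text
time: 7.18
tool_pos: [0.6066, -0.1965, 0.0979]
ee_rot: [-3.136, 0.007, 0.181]
wrist_force: [-0.4, -0.7, -0.2]
width: 0.094
finger_force: 0.0
```

Run:
```python
from h import *
st()
to([.6077,-.2022,.045],99.5)
```

```text
t 7.175 pos [ 0.6066 -0.1965  0.0979] rpy [-3.1361  0.0073  0.1814] F [-0.3776 -0.7189 -0.1845] w 0.0940170437974065 q6 0.9869676056578413
to [ 0.6077 -0.2022  0.045 ] shift [0.0005 0.0061 0.0529] turn 0.08888226060569196
```

Request:
carry_out(steps=[[[0,0,0],0,-1],[[0,0,0],0,-1],[[0,0,0],0,-1]])

```text
time: 7.55
tool_pos: [0.6098, -0.1998, 0.1047]
ee_rot: [3.14, -0.003, 0.178]
wrist_force: [-0.5, -0.3, 0.0]
width: 0.094
finger_force: 0.0
```

Run:
```python
from h import *
st(); s=snap('wrist'); np.savez('/tmp/w.npz',**s)
cv2.imwrite('pics/w4.png',cv2.resize(s['image'][:,:,::-1],(640,480)))
to([.6077,-.2022,.045],99.5)
try: rim(s,(.6077,-.2022),.062)
except Exception as e: print(e)
```

```text
t 7.55 pos [ 0.6098 -0.1998  0.1047] rpy [ 3.1397 -0.0031  0.1783] F [-0.4717 -0.2882  0.0083] w 0.09398167480394423 q6 0.9874794827101169
to [ 0.6077 -0.2022  0.045 ] shift [-0.0024  0.0019  0.0592] turn 0.07061444658652363
rim n 2258 ctr [ 0.6089 -0.2014] size [0.1104 0.0619] long axis deg 9.674877166748047 z med 0.06060072211203889 p95 0.0625818057113449
```

View pics/w4.png

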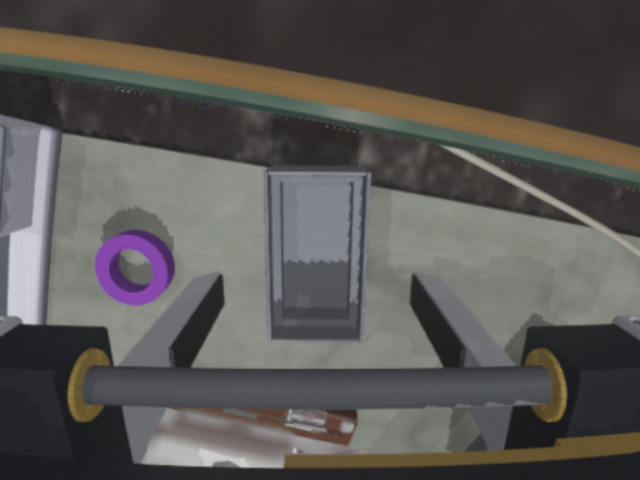

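The tray is centred between the fingers (rim columns 267–368, rows 170–340), so I descend and check the height before closing.

Request:
carry_out(steps=[[[-0.001,0.0015,0.03],0,-1],[[-0.001,0.0015,0.05],0,-1],[[-0.001,0.0015,0.058],0,-1],[[-0.001,0.0015,0.058],0,-1],[[-0.001,0.0015,0.058],0,-1]])

```text
time: 8.22
tool_pos: [0.6088, -0.2014, 0.0456]
ee_rot: [3.141, -0.002, 0.178]
wrist_force: [0.1, 0.1, 0.1]
width: 0.0942
finger_force: 0.0
```

Run:
```python
from h import *
for i in range(3):
  st(); s=snap('wrist')
  try: rim(s,(.6077,-.2022),.062)
  except Exception as e: print(e)
W=cloud(s)
cv2.imwrite('pics/w5.png',cv2.resize(s['image'][:,:,::-1],(640,480)))
```

```text
t 8.225 pos [ 0.6088 -0.2014  0.0456] rpy [ 3.1407 -0.0016  0.1781] F [0.1479 0.1161 0.1292] w 0.09418804156229377 q6 0.9847005017320298
rim n 4321 ctr [ 0.6159 -0.1976] size [0.109  0.1071] long axis deg 44.321197509765625 z med 0.061257080345141164 p95 0.07462284683286792
t 8.275 pos [ 0.6089 -0.2015  0.0457] rpy [ 3.1405 -0.0019  0.1781] F [ 0.9197 -0.0904 -0.6018] w 0.0940697192884336 q6 0.9847254163175013
rim n 4309 ctr [ 0.6173 -0.1992] size [0.1081 0.1066] long axis deg 50.95915603637695 z med 0.061296575100370884 p95 0.07486098775239987
t 8.325 pos [ 0.6089 -0.2014  0.0457] rpy [ 3.1404 -0.0019  0.1781] F [ 0.2537 -0.7687  0.3329] w 0.09397502963828552 q6 0.9847169190590527
rim n 4299 ctr [ 0.6174 -0.1993] size [0.1082 0.1061] long axis deg 50.78895950317383 z med 0.06127521414573347 p95 0.07447350313698461
```

Request:
carry_out(steps=[[[0,0,0],0,0.6],[[0,0,0],0,0.6],[[0,0,0],0,0.6],[[0,0,0],0,0.6],[[0,0,-0.008],0,0.6],[[0,0,-0.016],0,0.6],[[0,0,-0.016],0,0.6],[[0,0,-0.016],0,0.6]])

```text
time: 9.38
tool_pos: [0.6082, -0.2013, 0.0607]
ee_rot: [3.141, -0.0, 0.178]
wrist_force: [-0.3, -0.1, -1.8]
width: 0.0619
finger_force: 30.0
```

Run:
```python
from h import *
for i in range(2): st(); s=snap('wrist')
o=snap('scene')
cv2.imwrite('pics/s1.png',cv2.resize(o['image'][170:240,260:350,::-1],None,fx=7,fy=7,interpolation=cv2.INTER_CUBIC))
```

```text
t 9.375 pos [ 0.6082 -0.2013  0.0607] rpy [ 3.1413 -0.0005  0.1781] F [-0.3053 -0.1454 -1.8412] w 0.061890544175640036 q6 0.9846846374829946
t 9.425 pos [ 0.6079 -0.2011  0.0603] rpy [-3.1414  0.0003  0.1781] F [-0.1105  0.6618 -1.3046] w 0.061646265242896195 q6 0.9847188196767513
```

View pics/s1.png

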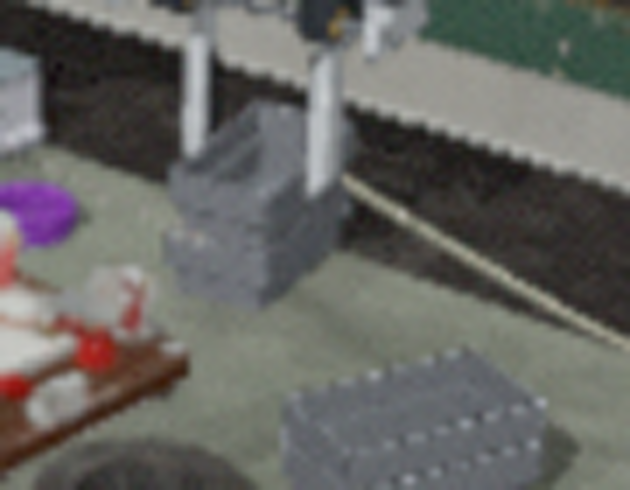

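The scene crop shows the upper tray lifted about 15 mm with the bottom tray still standing under it, and the force reading fits a single tray. Next I lift and carry it to the right-hand lane (rack y = -84).

Run:
```python
from h import *
print(rk(-.045,-.084)); to(np.r_[rk(-.045,-.084)[:2],.23],85.0)
```

```text
[0.5052 0.0665 0.    ]
to [0.5052 0.0665 0.23  ] shift [-0.0537 -0.2817 -0.1699] turn 1.5198519579806657
```

Request:
carry_out(steps=[[[0,0,-0.03],0,0.6],[[0,0,-0.07],0,0.6],[[0,0,-0.11],0,0.6],[[0,0,-0.15],0,0.6],[[0,0,-0.17],0,0.6],[[0,0,-0.17],0,0.6]])

```text
time: 10.28
tool_pos: [0.6089, -0.2015, 0.2327]
ee_rot: [3.139, -0.004, 0.178]
wrist_force: [-0.1, -0.5, -1.2]
width: 0.0619
finger_force: 30.0
```

Request:
carry_out(steps=[[[-0.01,-0.05,0],0.3,0.6],[[-0.02,-0.1,0],0.6,0.6],[[-0.03,-0.15,0],0.9,0.6],[[-0.04,-0.2,0],1.2,0.6],[[-0.05,-0.25,0],1.5,0.6],[[-0.054,-0.2815,0],1.5,0.6],[[-0.054,-0.2815,0],1.5,0.6],[[-0.054,-0.2815,0],1.5,0.6],[[-0.054,-0.2815,0],1.5,0.6],[[-0.054,-0.2815,0],1.5,0.6]])

```text
time: 11.52
tool_pos: [0.5054, 0.0654, 0.2302]
ee_rot: [3.141, 0.0, -0.085]
wrist_force: [0.1, -0.6, -1.3]
width: 0.0618
finger_force: 30.0
```

Run:
```python
from h import *
st(); s=snap('wrist'); np.savez('/tmp/w.npz',**s)
to(np.r_[rk(-.045,-.084)[:2],.10],85.0)
cv2.imwrite('pics/w6.png',cv2.resize(s['image'][:,:,::-1],(640,480)))
```

```text
t 11.525 pos [0.5054 0.0654 0.2302] rpy [ 3.1414  0.0005 -0.0853] F [ 0.1166 -0.5713 -1.2998] w 0.0618234316571219 q6 1.6735155961804522
to [0.5052 0.0665 0.1   ] shift [-0.0002 -0.001   0.1303] turn 0.011974085294230007
```

View pics/w6.png

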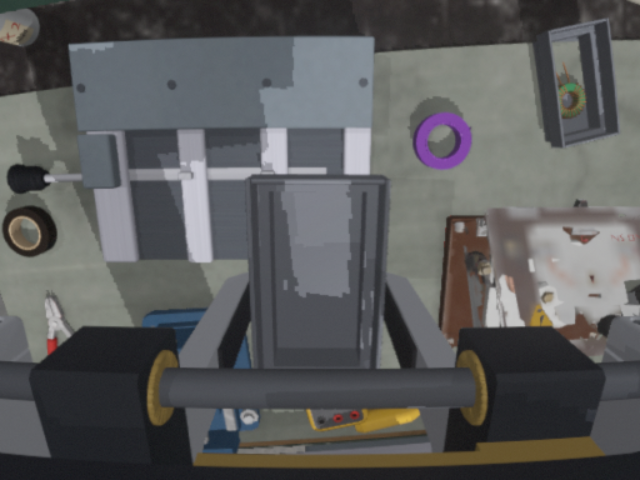

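The view (640x480) shows the lock pulled out, with the knob at (28,178). The tray is held level over the right-hand lane, and the bottom tray with its choke is at (578,85). I refit the lanes from this settled pose.

```bash
cat >> h.py <<'E'
def fit(s,rows,cols,yaw0=RY):
    "cols: {lane edge y: column at mid row}; edges at z=.016 -> offset (and yaw)"
    from scipy.optimize import least_squares
    g=cv2.cvtColor(s['image'],cv2.COLOR_RGB2GRAY).astype(float); o=[]
    for v in rows:
        d=abs(np.gradient(g[v]))
        for e,c in cols.items():
            lo=int(c)-5; w=d[lo:lo+11]; k=w.argmax()
            if w[k]>8 and 0<k<10:
                a,b,cc=w[k-1:k+2]; u=lo+k+.5*(a-cc)/(a-2*b+cc); o.append((e,*ray(s,u,v,.016)[:2]))
    o=np.array(o)
    f=lambda p:(-np.sin(p[0])*o[:,1]+np.cos(p[0])*o[:,2]-p[1])-o[:,0]
    r=least_squares(f,[yaw0,.194],loss='soft_l1',f_scale=.001)
    f1=lambda p:f([yaw0,p[0]]); r1=least_squares(f1,[.194],loss='soft_l1',f_scale=.001)
    print(len(o),'yaw',np.degrees(r.x[0]),'off',r.x[1],'| off at fixed yaw',r1.x,'now',-np.sin(RY)*RO[0]+np.cos(RY)*RO[1])
    for e in cols: print(e,(o[:,0]==e).sum(),np.median(f1(r1.x)[o[:,0]==e])*1e3)
E
python3 - <<'E'
from h import *
s=dict(np.load('/tmp/w.npz'))
fit(s,range(108,128),{-.1125:275,-.0555:229.5,-.0285:209,.0285:163,.0555:143})
g=cv2.cvtColor(s['image'],cv2.COLOR_RGB2GRAY).astype(float)
ex=np.array([np.cos(RY),np.sin(RY)])
for z,cl,r in((.056,(110,130,155,175,250,265,290),(96,110)),(.016,(90,95,145,150),(200,216))):
  print([round(float(ray(s,c,abs(np.gradient(g[:,c]))[r[0]:r[1]].argmax()+r[0],z)[:2]@ex-(RO@ex)),4) for c in cl])
m=g<50; m[:120]=0; m[160:]=0; m[:,45:]=0
v,u=np.nonzero(m[:155,:40]); 
for z in(.0235,):print('knob',inrk(ray(s,u.mean(),v.mean(),z)))
# held tray rim at z = TCP+.0163
W=cloud(s); rim(s,(.505,.066),.2302+.0163)
E
```

```text
100 yaw -4.78353689557219 off 0.19097148394558397 | off at fixed yaw [0.1931] now 0.1943151797640923
-0.1125 20 0.32897938113680275
-0.0555 20 0.6823589839558066
-0.0285 20 -0.20407065181559866
0.0285 20 -0.3259050867022335
0.0555 20 -0.36921587563851915
[0.0356, 0.0352, 0.0348, 0.0356, 0.0353, 0.0353, 0.0355]
[-0.1044, -0.1043, -0.101, -0.091]
knob [-0.0107  0.2188]
rim n 4025 ctr [0.5155 0.0627] size [0.0922 0.0932] long axis deg -4.8523406982421875 z med 0.24704153393781708 p95 0.2592470082845634
```

```bash
sed -i 's/^RY=.*/RY=np.deg2rad(-4.9); RO=np.array([.5572,.1457])/' h.py
python3 - <<'E'
from h import *
to(np.r_[rk(-.045,-.084)[:2],.045],85.1)
E
```

```text
to [0.5052 0.0659 0.045 ] shift [-0.0001 -0.0004  0.1853] turn 0.0019740852942334184
```

Request:
carry_out(steps=[[[0,0,0.05],0,0.6],[[0,0,0.1],0,0.6],[[0,0,0.15],0,0.6],[[0,0,0.18],0,0.6],[[0,0,0.184],0,0.6],[[0,0,0.184],0,0.6],[[0,0,0.184],0,0.6],[[0,0,0.184],0,0.6]])

```text
time: 12.58
tool_pos: [0.5063, 0.0663, 0.0482]
ee_rot: [-3.141, -0.003, -0.084]
wrist_force: [-0.3, -0.5, -0.9]
width: 0.0621
finger_force: 30.0
```

Run:
```python
from h import *
st()
to(np.r_[rk(-.045,-.084)[:2],.031],85.1)
s=snap('wrist'); np.savez('/tmp/w.npz',**s)
cv2.imwrite('pics/w7.png',cv2.resize(s['image'][:,:,::-1],(640,480)))
```

```text
t 12.575 pos [0.5063 0.0663 0.0482] rpy [-3.1412 -0.0032 -0.0837] F [-0.2797 -0.5027 -0.9236] w 0.062057633201850114 q6 1.67366020498827
to [0.5052 0.0659 0.031 ] shift [-0.0011  0.0006  0.0172] turn 0.010436719151482522
```

View pics/w7.png

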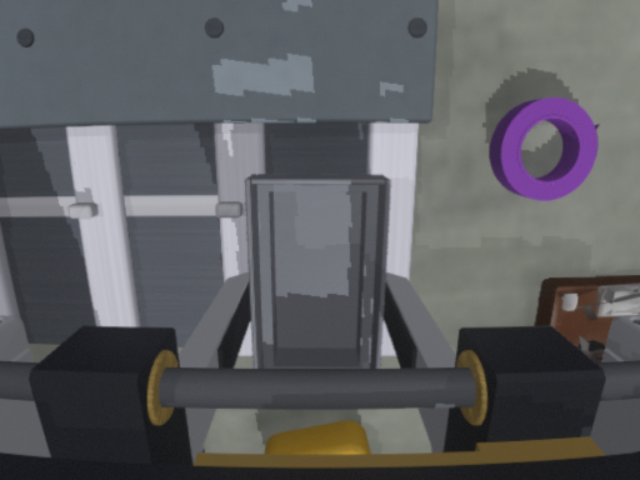

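The lane's edges are at columns 265–369 and the tray's rim at 248–387, so it is centred to within 1 px. I lower it in.

Request:
carry_out(steps=[[[-0.001,0.0003,0.005],0,0.6],[[-0.001,0.0003,0.01],0,0.6],[[-0.001,0.0003,0.014],0,0.6],[[-0.001,0.0003,0.017],0,0.6],[[-0.001,0.0003,0.017],0,0.6],[[-0.001,0.0003,0.017],0,0.6],[[-0.001,0.0003,0.017],0,0.6]])

```text
time: 13.5
tool_pos: [0.5043, 0.0661, 0.0297]
ee_rot: [-3.141, -0.0, -0.084]
wrist_force: [-0.4, 0.3, -1.9]
width: 0.0616
finger_force: 30.0
```

Request:
carry_out(steps=[[[0,0,0],0,0.1],[[0,0,0],0,0.0],[[0,0,-0.02],0,0.0],[[0,0,-0.05],0,0.0],[[-0.04,0,-0.05],0,1],[[-0.083,0,-0.05],0,1],[[-0.083,0,-0.05],0,1],[[-0.083,0,-0.05],0,1],[[-0.083,0,-0.05],0,1]])

```text
time: 14.62
tool_pos: [0.4225, 0.0729, 0.0799]
ee_rot: [-3.141, -0.001, -0.084]
wrist_force: [0.5, -1.1, -2.4]
width: 0.0616
finger_force: 30.0
```

Run:
```python
from h import *
o=st(); print(inrk(o['tool_pos']))
s=snap('wrist'); np.savez('/tmp/w.npz',**s)
cv2.imwrite('pics/w8.png',cv2.resize(s['image'][:,:,::-1],(640,480)))
to(np.r_[rk(-.125,-.084)[:2],.031],85.1)
c,a=rim(s,rk(-.045,-.084)[:2],.046); print(inrk(c))
```

```text
t 14.625 pos [0.4225 0.0729 0.0799] rpy [-3.1414 -0.0011 -0.084 ] F [ 0.4554 -1.066  -2.4156] w 0.06155956596847359 q6 1.6933584296507356
[-0.128 -0.084]
to [0.4255 0.0727 0.031 ] shift [ 0.0031 -0.      0.0487] turn 0.008465497239649266
rim n 2624 ctr [0.4451 0.0687] size [0.0495 0.0395] long axis deg 85.18905639648438 z med 0.0604202641684281 p95 0.061551723799457884
[-0.1052 -0.0863]
```

Closure 0 is narrower than the tray, so it never released and I'm still holding it. I put it back in the lane.

Request:
carry_out(steps=[[[0.04,0,0],0,0.6],[[0.083,0,0],0,0.6],[[0.083,0,0.015],0,0.6],[[0.083,0,0.03],0,0.6],[[0.083,0,0.03],0,0.6],[[0.083,0,0.03],0,0.6],[[0.083,0,0.03],0,0.6],[[0.083,0,0.03],0,0.6]])

```text
time: 15.68
tool_pos: [0.5044, 0.0662, 0.0502]
ee_rot: [-3.141, -0.001, -0.084]
wrist_force: [0.3, -0.3, -1.9]
width: 0.0621
finger_force: 30.0
```

Run:
```python
from h import *
o=st(); print(inrk(o['tool_pos']))
to(np.r_[rk(-.046,-.084)[:2],.030],85.1)
```

```text
t 15.675 pos [0.5044 0.0662 0.0502] rpy [-3.1414 -0.0015 -0.0837] F [ 0.2989 -0.2797 -1.903 ] w 0.06209068561387406 q6 1.6733315890395644
[-0.0459 -0.0838]
to [0.5042 0.0659 0.03  ] shift [-0.0002  0.0002  0.0202] turn 0.010639468131364538
```

Request:
carry_out(steps=[[[0,0,0.007],0,0.6],[[0,0,0.014],0,0.6],[[0,0,0.02],0,0.6],[[0,0,0.02],0,0.6],[[0,0,0.02],0,0.6],[[0,0,0.02],0,-0.7],[[0,0,0.02],0,-0.7],[[0,0,0.02],0,-0.7]])

```text
time: 16.68
tool_pos: [0.5043, 0.0661, 0.0298]
ee_rot: [-3.141, -0.001, -0.084]
wrist_force: [-0.2, 1.2, -0.5]
width: 0.0796
finger_force: 0.0
```

Request:
carry_out(steps=[[[0,0,-0.02],0,-0.7],[[0,0,-0.05],0,-0.7],[[-0.04,0,-0.05],0,1],[[-0.083,0,-0.05],0,1],[[-0.083,0,-0.05],0,1],[[-0.083,0,-0.05],0,1],[[-0.083,0,-0.05],0,1]])

```text
time: 17.55
tool_pos: [0.4225, 0.073, 0.0799]
ee_rot: [-3.141, -0.001, -0.084]
wrist_force: [0.5, 0.6, 0.1]
width: 0.0333
finger_force: 0.0
```

Run:
```python
from h import *
o=st(); print(inrk(o['tool_pos']))
s=snap('wrist'); np.savez('/tmp/w.npz',**s)
cv2.imwrite('pics/w9.png',cv2.resize(s['image'][:,:,::-1],(640,480)))
to(np.r_[rk(-.125,-.084)[:2],.031],85.1)
c,a=rim(s,rk(-.045,-.084)[:2],.046); print(inrk(c))
```

```text
t 17.55 pos [0.4225 0.073  0.0799] rpy [-3.1415 -0.001  -0.0839] F [0.5    0.6016 0.0807] w 0.03333221367755942 q6 1.6932961139430538
[-0.1279 -0.084 ]
to [0.4255 0.0727 0.031 ] shift [ 0.003  -0.      0.0487] turn 0.008646938793083337
rim n 3046 ctr [0.5043 0.064 ] size [0.0621 0.1094] long axis deg -5.089080810546875 z med 0.04441920159667687 p95 0.046608979613680955
[-0.0457 -0.0859]
```

View pics/w9.png

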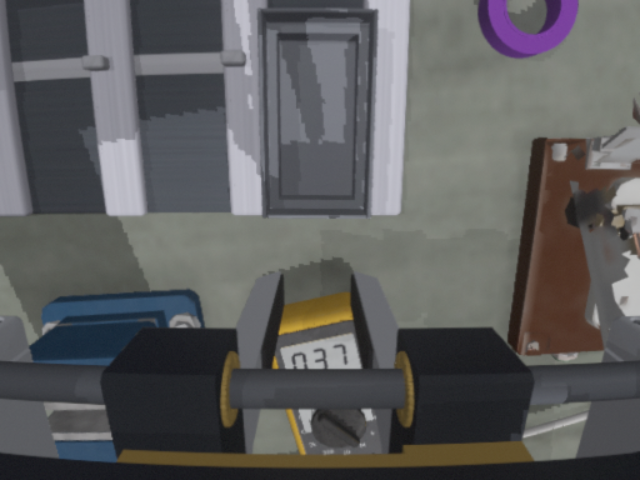

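The tray sits square in the lane (rim columns 263–375). I push it home with closed fingers.

Request:
carry_out(steps=[[[0,0,0.03],0,1],[[0,0,0.048],0,1],[[0,0,0.048],0,1],[[0.02,0,0.048],0,1],[[0.035,0,0.048],0,1],[[0.05,0,0.048],0,1],[[0.065,0,0.048],0,1],[[0.08,0,0.048],0,1],[[0.095,0,0.048],0,1],[[0.105,0,0.048],0,1]])

```text
time: 18.85
tool_pos: [0.5269, 0.0642, 0.0314]
ee_rot: [-3.142, 0.0, -0.084]
wrist_force: [-1.5, 0.5, 1.7]
width: 0.0002
finger_force: 0.9
```

Run:
```python
from h import *
o=st(); print(inrk(o['tool_pos']))
s=snap('wrist'); np.savez('/tmp/w.npz',**s)
o=st(); print(inrk(o['tool_pos']))
W=cloud(s); P=inrk(W); m=(abs(P[...,1]+.084)<.025)&(abs(W[...,2]-.046)<.006)&(P[...,0]>-.03)&(P[...,0]<.034)
print(m.sum(), np.percentile(P[m][:,0],[1,5,50]))
cv2.imwrite('pics/w10.png',cv2.resize(s['image'][:,:,::-1],(640,480)))
```

```text
t 18.85 pos [0.5269 0.0642 0.0314] rpy [-3.1415  0.0001 -0.0839] F [-1.4843  0.4976  1.731 ] w 0.00020386476729752044 q6 1.668943292575199
[-0.0232 -0.0838]
t 18.9 pos [0.5282 0.064  0.0315] rpy [-3.1415 -0.0018 -0.084 ] F [ 0.5734  0.6    -0.4017] w 0.0008838163124246458 q6 1.668897539545708
[-0.022  -0.0839]
853 [-0.0164 -0.0153 -0.013 ]
```

Request:
carry_out(steps=[[[0.004,0,0],0,1],[[0.008,0,0],0,1],[[0.011,0,0],0,1],[[0.013,0,0],0,1],[[0.013,0,0],0,1]])

```text
time: 19.52
tool_pos: [0.5375, 0.0633, 0.0313]
ee_rot: [3.141, 0.003, -0.084]
wrist_force: [-5.4, 1.3, 3.7]
width: 0.0004
finger_force: 2.6
```

Run:
```python
from h import *
o=st(); print(inrk(o['tool_pos']))
s=snap('wrist')
W=cloud(s); P=inrk(W); m=(abs(P[...,1]+.084)<.025)&(abs(W[...,2]-.046)<.006)&(P[...,0]>-.03)&(P[...,0]<.034)
print(m.sum(), np.percentile(P[m][:,0],[1,5,50]))
```

```text
t 19.525 pos [0.5375 0.0633 0.0313] rpy [ 3.1415  0.0034 -0.0836] F [-5.4412  1.3021  3.6588] w 0.0003522825649573818 q6 1.666665751887188
[-0.0126 -0.0838]
829 [-0.0057 -0.0048 -0.0025]
```

Run:
```python
from h import *
s=snap('top'); rim(s,(.452,-.4036),.062); rim(s,(.606,-.20),.040)
to([.41,-.385,.29],66.7)
```

```text
rim n 58 ctr [ 0.4476 -0.4062] size [0.0607 0.1162] long axis deg -29.184261322021484 z med 0.05204182475840585 p95 0.06359338902595213
rim n 44 ctr [ 0.6018 -0.1998] size [0.1132 0.0585] long axis deg 7.290093898773193 z med 0.024772258542379598 p95 0.0366042835217683
to [ 0.41  -0.385  0.29 ] shift [-0.0905  0.4574 -0.2584] turn 1.8511500638143332
```

Request:
carry_out(steps=[[[-0.02,0,0],0,1],[[-0.02,0,-0.05],0,1],[[-0.02,0,-0.11],0,1],[[-0.02,0,-0.17],0,0],[[-0.02,0,-0.22],0,-1],[[-0.02,0,-0.25],0,-1],[[-0.02,0,-0.25],0,-1]])

```text
time: 20.5
tool_pos: [0.5208, 0.0648, 0.2849]
ee_rot: [-3.141, -0.008, -0.084]
wrist_force: [0.5, 0.5, -0.5]
width: 0.0373
finger_force: 0.0
```

Request:
carry_out(steps=[[[-0.01,0.05,0],0.3,-1],[[-0.02,0.1,0],0.6,-1],[[-0.03,0.15,0],0.9,-1],[[-0.04,0.21,0],1.2,-1],[[-0.045,0.27,0],1.5,-1],[[-0.05,0.33,0],1.85,-1],[[-0.06,0.39,0],1.85,-1],[[-0.07,0.457,0],1.85,-1],[[-0.07,0.457,0],1.85,-1],[[-0.07,0.457,0],1.85,-1]])

```text
time: 21.75
tool_pos: [0.4108, -0.3843, 0.2794]
ee_rot: [-3.139, 0.003, -0.407]
wrist_force: [-0.1, 1.0, -0.6]
width: 0.0933
finger_force: 0.0
```

Request:
carry_out(steps=[[[0,0,0],0,-1],[[0,0,0],0,-1]])

```text
time: 22.0
tool_pos: [0.4117, -0.3833, 0.2818]
ee_rot: [3.142, -0.001, -0.404]
wrist_force: [-0.6, -0.1, -0.3]
width: 0.0939
finger_force: 0.0
```

Run:
```python
from h import *
st(); s=snap('wrist'); np.savez('/tmp/w.npz',**s)
c,a=rim(s,(.45,-.405),.062); c,a=rim(s,c,.062)
to([*c,.105],a+90)
cv2.imwrite('pics/w11.png',cv2.resize(s['image'][:,:,::-1],(640,480)))
```

```text
t 22.0 pos [ 0.4117 -0.3833  0.2818] rpy [ 3.1415 -0.0007 -0.4043] F [-0.6239 -0.1498 -0.2672] w 0.09392662566689496 q6 1.1245154510224062
rim n 653 ctr [ 0.4494 -0.409 ] size [0.0618 0.1095] long axis deg -22.40545654296875 z med 0.060466736032167574 p95 0.06297946872691726
rim n 653 ctr [ 0.4494 -0.409 ] size [0.0618 0.1095] long axis deg -22.40545654296875 z med 0.060466736032167574 p95 0.06297946872691726
to [ 0.4494 -0.409   0.105 ] shift [0.0446 0.0086 0.1769] turn -0.07679029741908039
```

Request:
carry_out(steps=[[[0.0446,0.0086,0.0],0,-1],[[0.0446,0.0086,0.05],0,-1],[[0.0446,0.0086,0.1],0,-1],[[0.0446,0.0086,0.15],0,-1],[[0.0446,0.0086,0.177],0,-1],[[0.0446,0.0086,0.177],0,-1],[[0.0446,0.0086,0.177],0,-1],[[0.0446,0.0086,0.177],0,-1]])

```text
time: 23.05
tool_pos: [0.4497, -0.4111, 0.1071]
ee_rot: [3.14, -0.004, -0.406]
wrist_force: [-0.5, -0.4, -0.5]
width: 0.0943
finger_force: 0.0
```

Run:
```python
from h import *
st(); s=snap('wrist'); np.savez('/tmp/w.npz',**s)
c,a=rim(s,(.4494,-.409),.062,.068)
to([*c,.046],a+90); st()
```

```text
t 23.05 pos [ 0.4497 -0.4111  0.1071] rpy [ 3.1398 -0.0042 -0.4063] F [-0.4886 -0.426  -0.4741] w 0.09428198586093042 q6 1.1433730101924213
rim n 2242 ctr [ 0.4506 -0.4091] size [0.0619 0.1109] long axis deg -22.602149963378906 z med 0.060744379980663635 p95 0.06264931195946827
to [ 0.4506 -0.4091  0.046 ] shift [-0.     -0.0023  0.0608] turn -0.06835313148075102
t 23.1 pos [ 0.4496 -0.4111  0.1068] rpy [ 3.14   -0.0038 -0.4064] F [-0.5361  0.0929  0.2489] w 0.0937933253378934 q6 1.1433819986575369
```

Request:
carry_out(steps=[[[0,-0.0015,0.03],0,-1],[[0,-0.0015,0.05],0,-1],[[0,-0.0015,0.0595],0,-1],[[0,-0.0015,0.0595],0,-1],[[0,-0.0015,0.0595],0,-1],[[0,-0.0015,0.0595],0,-1]])

```text
time: 23.85
tool_pos: [0.4498, -0.4095, 0.0463]
ee_rot: [3.141, -0.002, -0.407]
wrist_force: [-0.1, 0.3, 0.8]
width: 0.094
finger_force: 0.0
```

Request:
carry_out(steps=[[[0,0,0],0,0.6],[[0,0,0],0,0.6],[[0,0,0],0,0.6],[[0,0,0],0,0.6],[[0,0,-0.008],0,0.6],[[0,0,-0.016],0,0.6],[[0,0,-0.016],0,0.6],[[0,0,-0.016],0,0.6]])

```text
time: 24.85
tool_pos: [0.4493, -0.4091, 0.0612]
ee_rot: [3.141, -0.0, -0.407]
wrist_force: [0.9, 0.7, -1.2]
width: 0.0617
finger_force: 30.0
```

Run:
```python
from h import *
for i in range(3): o=st(); s=snap('wrist')
print(rk(-.046,.084)); to(np.r_[rk(-.046,.084)[:2],.24],85.1)
```

```text
t 24.85 pos [ 0.4493 -0.4091  0.0612] rpy [ 3.1412 -0.0005 -0.4066] F [ 0.9355  0.7035 -1.2331] w 0.06166887855153335 q6 1.1456052828146674
t 24.9 pos [ 0.4491 -0.409   0.0609] rpy [ 3.1413  0.     -0.4067] F [-0.1522  1.6648 -1.5323] w 0.061913803240410695 q6 1.1456183062783356
t 24.95 pos [ 0.449  -0.4089  0.0607] rpy [ 3.1414  0.0003 -0.4067] F [-0.1727  0.5603 -0.9049] w 0.061584114916922936 q6 1.1456097338518814
[0.5185 0.2333 0.    ]
to [0.5185 0.2333 0.24  ] shift [-0.1902 -0.6173 -0.1793] turn -1.8400970339131448
```

Request:
carry_out(steps=[[[0,0,-0.04],0,0.6],[[0,0,-0.09],0,0.6],[[0,0,-0.14],0,0.6],[[0,0,-0.18],0,0.6],[[-0.015,-0.05,-0.18],-0.2,0.6],[[-0.03,-0.1,-0.18],-0.4,0.6],[[-0.046,-0.15,-0.18],-0.6,0.6],[[-0.062,-0.2,-0.18],-0.8,0.6],[[-0.077,-0.25,-0.18],-1,0.6],[[-0.092,-0.3,-0.18],-1.2,0.6]])

```text
time: 26.25
tool_pos: [0.4832, -0.0954, 0.2409]
ee_rot: [3.142, -0.0, -0.196]
wrist_force: [1.6, 0.1, -1.0]
width: 0.0618
finger_force: 30.0
```

Run:
```python
from h import *
st();to(np.r_[rk(-.046,.084)[:2],.23],85.1)
```

```text
t 26.25 pos [ 0.4832 -0.0954  0.2409] rpy [ 3.1415 -0.0004 -0.1964] F [ 1.6129  0.0894 -1.0347] w 0.06184168769159397 q6 1.4571518746855465
to [0.5185 0.2333 0.23  ] shift [-0.0295 -0.3293  0.0109] turn -0.6355616627367511
```

Request:
carry_out(steps=[[[-0.005,-0.05,0],-0.1,0.6],[[-0.01,-0.1,0],-0.2,0.6],[[-0.015,-0.15,0],-0.3,0.6],[[-0.02,-0.2,0],-0.4,0.6],[[-0.025,-0.25,0],-0.5,0.6],[[-0.029,-0.3,0.005],-0.64,0.6],[[-0.029,-0.329,0.01],-0.64,0.6],[[-0.029,-0.329,0.01],-0.64,0.6],[[-0.029,-0.329,0.01],-0.64,0.6],[[-0.029,-0.329,0.01],-0.64,0.6]])

```text
time: 27.5
tool_pos: [0.5195, 0.2302, 0.2314]
ee_rot: [3.142, -0.001, -0.087]
wrist_force: [0.5, -0.4, -1.5]
width: 0.0618
finger_force: 30.0
```

Run:
```python
from h import *
st();to(np.r_[rk(-.046,.084)[:2],.046],85.1)
s=snap('wrist'); np.savez('/tmp/w.npz',**s)
W=cloud(s)
# held tray rim edges: depth slice
m=abs(W[...,2]-.246)<.008; v,u=np.nonzero(m&(np.arange(512)[None]>150)&(np.arange(512)[None]<370)&(np.arange(384)[:,None]<225)); 
P=W[v,u]; q=cv2.minAreaRect(P[:,:2].astype(np.float32)); print('held',len(u),q, np.median(P[:,2]), np.polyfit(P[:,0],P[:,2],1), np.polyfit(P[:,1],P[:,2],1))
cv2.imwrite('pics/w12.png',cv2.resize(s['image'][:,:,::-1],(640,480)))
```

```text
t 27.5 pos [0.5195 0.2302 0.2314] rpy [ 3.1416 -0.0007 -0.087 ] F [ 0.4824 -0.3523 -1.516 ] w 0.061836355039127766 q6 1.9753596558765731
to [0.5185 0.2333 0.046 ] shift [-0.0014 -0.003   0.1854] turn -0.008709951003004335
held 1973 ((0.5506312847137451, 0.226448193192482), (0.08474083989858627, 0.04997469112277031), 85.4251708984375) 0.24767560861500082 [0.0483 0.2191] [-0.0037  0.2469]
```

View pics/w12.png

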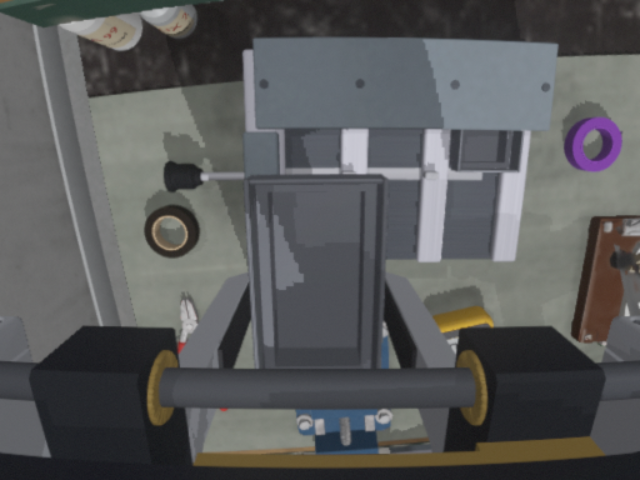

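The view (640x480) shows the first tray home in the right lane at (487,150) and the lock still out. The second tray is held level over the left lane, so I lower it to just above the rails.

Request:
carry_out(steps=[[[-0.001,-0.003,0.05],0,0.6],[[-0.001,-0.003,0.1],0,0.6],[[-0.001,-0.003,0.15],0,0.6],[[-0.001,-0.003,0.176],0,0.6],[[-0.001,-0.003,0.182],0,0.6],[[-0.001,-0.003,0.182],0,0.6],[[-0.001,-0.003,0.182],0,0.6],[[-0.001,-0.003,0.182],0,0.6]])

```text
time: 28.55
tool_pos: [0.5197, 0.2348, 0.0508]
ee_rot: [-3.14, -0.003, -0.085]
wrist_force: [0.2, 0.3, -1.5]
width: 0.0617
finger_force: 30.0
```

Run:
```python
from h import *
o=st();to(np.r_[rk(-.046,.084)[:2],.030],85.1)
s=snap('wrist'); np.savez('/tmp/w.npz',**s)
g=cv2.cvtColor(s['image'],cv2.COLOR_RGB2GRAY).astype(float)
# lane edges at rows 104..130 and tray back rim rows 146..150
for v in (108,114,120,126):
    d=np.gradient(g[v]); k=[i for i in range(180,400) if abs(d[i])>12 and abs(d[i])==abs(d[i-3:i+4]).max()]
    print(v,[(i,round(d[i]),*np.round(inrk(ray(s,i,v,.016))*1e3,1)) for i in k])
for v in (146,150,156):
    d=np.gradient(g[v]); k=[i for i in range(170,340) if abs(d[i])>8 and abs(d[i])==abs(d[i-3:i+4]).max()]
    print(v,[(i,round(d[i]),*np.round(inrk(ray(s,i,v,o['tool_pos'][2]+.0163))*1e3,1)) for i in k])
```

```text
t 28.55 pos [0.5197 0.2348 0.0508] rpy [-3.1403 -0.003  -0.0855] F [ 0.1889  0.2857 -1.486 ] w 0.06174367568544532 q6 1.9811459498869581
to [0.5185 0.2333 0.03  ] shift [-0.0011  0.0016  0.0208] turn 0.000219002316202932
108 [(204, 32, np.float64(29.0), np.float64(117.7)), (213, -24, np.float64(28.9), np.float64(111.6)), (296, 26, np.float64(28.9), np.float64(55.4)), (334, -46, np.float64(29.1), np.float64(29.5))]
114 [(204, 31, np.float64(25.0), np.float64(117.8)), (213, -24, np.float64(24.9), np.float64(111.7)), (296, 27, np.float64(24.9), np.float64(55.3)), (334, -48, np.float64(25.1), np.float64(29.3))]
120 [(204, 32, np.float64(21.0), np.float64(118.0)), (213, -24, np.float64(20.9), np.float64(111.8)), (295, 26, np.float64(20.9), np.float64(55.8)), (334, -48, np.float64(21.1), np.float64(29.0))]
126 [(204, 33, np.float64(16.9), np.float64(118.1)), (213, -26, np.float64(16.9), np.float64(111.9)), (295, 28, np.float64(16.9), np.float64(55.7)), (333, -42, np.float64(17.1), np.float64(29.5))]
146 [(193, -8, np.float64(9.2), np.float64(116.2)), (194, -8, np.float64(9.2), np.float64(1
[... 209 characters left out ...]
1, np.float64(7.1), np.float64(110.4)), (238, 12, np.float64(7.1), np.float64(92.3)), (276, -13, np.float64(7.1), np.float64(72.1)), (301, -14, np.float64(7.1), np.float64(58.8)), (311, 42, np.float64(7.1), np.float64(53.5)), (332, -44, np.float64(7.2), np.float64(42.2))]
156 [(198, -12, np.float64(3.9), np.float64(113.7)), (204, 12, np.float64(3.9), np.float64(110.5)), (214, -11, np.float64(3.9), np.float64(105.1)), (217, 11, np.float64(3.9), np.float64(103.5)), (244, 16, np.float64(3.8), np.float64(89.1)), (278, -14, np.float64(3.9), np.float64(71.0)), (288, -16, np.float64(3.9), np.float64(65.6)), (301, -14, np.float64(3.9), np.float64(58.7)), (311, 32, np.float64(3.9), np.float64(53.3))]
```

Request:
carry_out(steps=[[[-0.001,0.001,0.004],0,0.6],[[-0.001,0.001,0.01],0,0.6],[[-0.001,0.001,0.016],0,0.6],[[-0.001,0.001,0.0205],0,0.6],[[-0.001,0.001,0.0205],0,0.6],[[-0.001,0.001,0.0205],0,0.6],[[-0.001,0.001,0.0205],0,0.6]])

```text
time: 29.48
tool_pos: [0.5173, 0.2335, 0.0289]
ee_rot: [3.141, 0.0, -0.085]
wrist_force: [-3.6, -1.5, 5.7]
width: 0.062
finger_force: 30.0
```

Request:
carry_out(steps=[[[0,0,0],0,-0.65],[[0,0,0],0,-0.65],[[0,0,0],0,-0.65],[[0,0,-0.03],0,-0.65],[[0,0,-0.06],0,-0.65],[[-0.04,0,-0.06],0,1],[[-0.081,0,-0.06],0,1],[[-0.081,0,-0.06],0,1],[[-0.081,0,-0.06],0,1],[[-0.081,0,-0.06],0,1]])

```text
time: 30.72
tool_pos: [0.438, 0.2404, 0.0886]
ee_rot: [-3.141, -0.001, -0.086]
wrist_force: [-0.3, 0.3, -0.5]
width: 0.0308
finger_force: 0.0
```

Run:
```python
from h import *
o=st(); print(inrk(o['tool_pos']))
s=snap('wrist')
to(np.r_[rk(-.127,.084)[:2],.031],85.1)
c,a=rim(s,rk(-.046,.084)[:2],.046); print(inrk(c))
cv2.imwrite('pics/w13.png',cv2.resize(s['image'][:,:,::-1],(640,480)))
```

```text
t 30.725 pos [0.438  0.2404 0.0886] rpy [-3.1413 -0.0008 -0.0861] F [-0.2905  0.2962 -0.5377] w 0.030812645770049114 q6 2.0455302183521016
[-0.1269  0.0842]
to [0.4378 0.2402 0.031 ] shift [-0.0001  0.0002  0.0575] turn -0.0037288248698075675
rim n 2792 ctr [0.5187 0.2457] size [0.0905 0.1094] long axis deg -4.319374084472656 z med 0.04451080036149717 p95 0.046663679375398
[-0.0469  0.0963]
```

Request:
carry_out(steps=[[[0,0,0.035],0,1],[[0,0,0.057],0,1],[[0,0,0.057],0,1],[[0.02,0,0.057],0,1],[[0.035,0,0.057],0,1],[[0.05,0,0.057],0,1],[[0.065,0,0.057],0,1],[[0.08,0,0.057],0,1],[[0.095,0,0.057],0,1],[[0.103,0,0.057],0,1]])

```text
time: 32.02
tool_pos: [0.5404, 0.2315, 0.0314]
ee_rot: [-3.142, 0.0, -0.086]
wrist_force: [-0.6, 0.6, 0.2]
width: 0.0007
finger_force: 0.6
```

Request:
carry_out(steps=[[[0.004,0,0],0,1],[[0.008,0,0],0,1],[[0.011,0,0],0,1],[[0.013,0,0],0,1],[[0.013,0,0],0,1]])

```text
time: 32.65
tool_pos: [0.5514, 0.2306, 0.0314]
ee_rot: [3.141, 0.002, -0.085]
wrist_force: [-4.5, -0.6, 1.7]
width: 0.0002
finger_force: 1.9
```

```bash
cat >> h.py <<'E'
def front(s,y):
    W=cloud(s); P=inrk(W); m=(abs(P[...,1]-y)<.025)&(abs(W[...,2]-.046)<.006)&(P[...,0]>-.05)&(P[...,0]<.034)
    print('front',y,m.sum(), np.percentile(P[m][:,0],[1,5,50]))
E
python3 - <<'E'
from h import *
o=st(); print(inrk(o['tool_pos']))
s=snap('wrist'); front(s,.084); front(s,-.084)
E
```

```text
t 32.65 pos [0.5514 0.2306 0.0314] rpy [ 3.1413  0.0021 -0.0853] F [-4.5073 -0.5901  1.6737] w 0.00018065681525312804 q6 1.956883516691855
[-0.013   0.0841]
front 0.084 833 [-0.0061 -0.0055 -0.0029]
front -0.084 156 [-0.0037 -0.0036 -0.0018]
```

Request:
carry_out(steps=[[[-0.02,0,0],0,1],[[-0.02,0,-0.05],0,1],[[-0.02,0,-0.09],0,1],[[0.003,-0.05,-0.09],0,1],[[0.003,-0.1,-0.09],0,1],[[0.003,-0.15,-0.09],0,1],[[0.003,-0.181,-0.09],0,1],[[0.003,-0.181,-0.09],0,1],[[0.003,-0.181,-0.09],0,1],[[0.003,-0.181,-0.09],0,1]])

```text
time: 33.95
tool_pos: [0.5713, 0.4092, 0.1219]
ee_rot: [3.142, -0.001, -0.087]
wrist_force: [0.9, 0.7, 0.5]
width: 0.0002
finger_force: 0.0
```

Run:
```python
from h import *
o=st(); print(inrk(o['tool_pos']))
to(np.r_[rk(-.0105,.265)[:2],.014],85.1)
s=snap('wrist')
front(s,.084)
cv2.imwrite('pics/w14.png',cv2.resize(s['image'][:,:,::-1],(640,480)))
```

```text
t 33.95 pos [0.5713 0.4092 0.1219] rpy [ 3.1415 -0.0007 -0.0871] F [0.8921 0.7475 0.5223] w 0.00015922801455617351 q6 2.1990515584536934
[-0.0084  0.2638]
to [0.5694 0.4106 0.014 ] shift [-0.0022 -0.0012  0.1078] turn -0.00900096554985339
front 0.084 197 [-0.0044 -0.004  -0.0024]
```

View pics/w14.png

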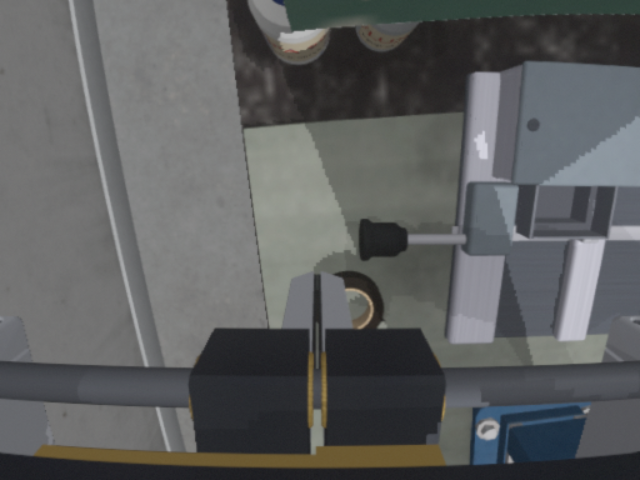

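Run:
```python
from h import *
s=snap('wrist'); g=s['image']
print('tape ctr',ray(s,349*.8,306*.8,.019),'tape top edge',ray(s,349*.8,271*.8,.019),'knob outer face',inrk(ray(s,360*.8,238*.8,.0235)), 'knob axis',inrk(ray(s,383*.8,238*.8,.03)))
st()
```

```text
tape ctr [0.5105 0.3874 0.019 ] tape top edge [0.5402 0.3855 0.019 ] knob outer face [-0.0096  0.2302] knob axis [-0.0078  0.2141]
t 34.05 pos [0.5713 0.4094 0.1219] rpy [-3.1414 -0.0006 -0.087 ] F [-0.4348  0.0776  0.6234] w 0.0003532827693240582 q6 2.199135494393893
```

The left tray is home, the knob's outer face is at rack y = 230 mm, and the tape is 20 mm clear of the finger path. I descend and push the knob.

Request:
carry_out(steps=[[[-0.001,-0.001,0.05],0,1],[[-0.001,-0.001,0.09],0,1],[[-0.001,-0.001,0.107],0,1],[[-0.001,-0.001,0.107],0,1],[[-0.001,0.012,0.107],0,1],[[-0.001,0.024,0.107],0,1],[[-0.001,0.034,0.107],0,1],[[-0.001,0.044,0.107],0,1],[[-0.001,0.05,0.107],0,1],[[-0.001,0.05,0.107],0,1]])

```text
time: 35.3
tool_pos: [0.5654, 0.3599, 0.0142]
ee_rot: [3.141, 0.001, -0.086]
wrist_force: [0.2, 0.1, -0.3]
width: 0.0009
finger_force: 0.0
```

Run:
```python
from h import *
o=st(); print(inrk(o['tool_pos']))
```

```text
t 35.3 pos [0.5654 0.3599 0.0142] rpy [ 3.1406  0.0007 -0.0862] F [ 0.2009  0.1018 -0.2752] w 0.0008500557182275696 q6 2.139657903076282
[-0.0102  0.2141]
```

Request:
carry_out(steps=[[[0,0.002,0],0,1],[[0,0.004,0],0,1],[[0,0.005,0],0,1],[[0,0.005,0],0,1]])

```text
time: 35.8
tool_pos: [0.5652, 0.3594, 0.0142]
ee_rot: [-3.135, -0.001, -0.084]
wrist_force: [1.8, 8.1, -3.9]
width: 0.0006
finger_force: 4.2
```

Request:
carry_out(steps=[[[0,-0.04,0],0,1],[[0,-0.04,-0.05],0,1],[[0,-0.04,-0.11],0,1],[[0,-0.04,-0.17],0,1],[[0.0,0.01,-0.22],0,1],[[0.0,0.06,-0.25],0,1],[[0.0,0.11,-0.25],0,1],[[0.0,0.13,-0.25],0,1],[[0.0,0.13,-0.25],0,1],[[0.0,0.13,-0.25],0,1]])

```text
time: 37.05
tool_pos: [0.5538, 0.2276, 0.2634]
ee_rot: [-3.142, 0.002, -0.084]
wrist_force: [0.4, 1.3, -0.8]
width: 0.0007
finger_force: 0.0
```

Run:
```python
from h import *
st(); s=snap('wrist'); front(s,.084);front(s,-.084)
g=cv2.cvtColor(s['image'],cv2.COLOR_RGB2GRAY).astype(float)
W=cloud(s);P=inrk(W)
m=(g<60)&(abs(P[...,0]+.010)<.02)&(P[...,1]>.158)&(P[...,1]<.25)&(W[...,2]>.012)
print('knob px',m.sum(),np.percentile(P[m][:,1],[2,50,98]))
cv2.imwrite('pics/w15.png',cv2.resize(s['image'][:,:,::-1],(640,480)))
t=snap('top'); np.savez('/tmp/top3.npz',**t); rim(t,(.45,-.41),.04); rim(t,(.606,-.2),.04)
a=s['image'][:,:,::-1]; b=t['image'][120:270,260:400,::-1]
cv2.imwrite('pics/fin.png',np.hstack([a,cv2.resize(b,(280,300)).copy() if 0 else cv2.copyMakeBorder(cv2.resize(b,(280,300)),0,84,0,0,cv2.BORDER_CONSTANT)]))
```

```text
t 37.05 pos [0.5538 0.2276 0.2634] rpy [-3.1415  0.0018 -0.0842] F [ 0.3616  1.2874 -0.8037] w 0.0006923243449376572 q6 1.9498919182079504
front 0.084 76 [-0.0034 -0.0033 -0.0026]
front -0.084 70 [-0.0035 -0.0027 -0.0023]
knob px 471 [0.1663 0.1833 0.1981]
rim n 50 ctr [ 0.4474 -0.4057] size [0.0637 0.112 ] long axis deg -22.91839599609375 z med 0.02705897599664821 p95 0.043538550592773576
rim n 49 ctr [ 0.6019 -0.199 ] size [0.1121 0.0608] long axis deg 9.313722610473633 z med 0.024111573715430105 p95 0.03874615478948987
```

View pics/fin.png

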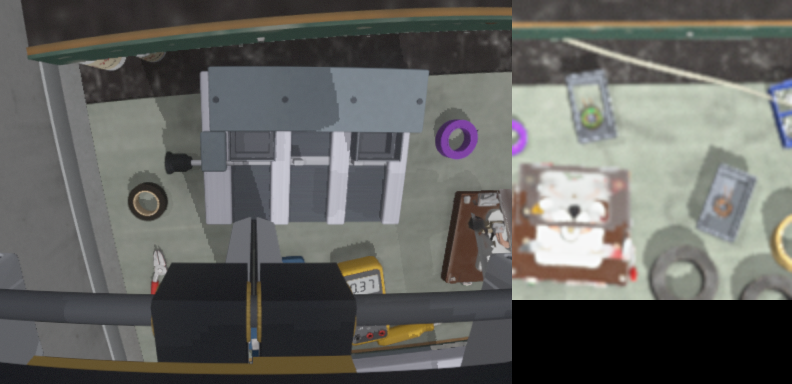

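The knob spans rack y = 166–198 mm, so it is home. Both empties sit under the cover at (252,145) and (376,145), and both bottom trays still hold their chokes. I hand the job in.

```bash
python3 -c "
from bench import robot
print(robot.close_job())"
```

```text
the job is handed in; nothing more can be done
None
```

I handed the job in: both empty trays are home in the outer lanes with the knob pushed in to lock them, both bottom trays still stand in place with their chokes, and neither roll of tape was touched; the hand-in returned no verdict.

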